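# Load the seal-stone magazine

## Task

Leaving the other things on the bench where they are, draw the thin plywood shutter up out of its slot at the mouth of the tilted rail tube and put it down on the black rubber mat. Lay the loose knobbed seal stone in the open trough behind the knobbed stone already waiting there, facing the same way (knob uphill), then slide both stones down into the tube until the first is hard against the bottom stop and the second is hard up against the first.

Things in the scene. Friction and masses are not known exactly. Their poses are not given: they have to be found in the camera images.
- magazine: Fixed magazine: an aluminium rail sloping down at 14 degrees along own +y (own x across the rail, z up; it only yaws), on a wooden base 100 x 270 x 8 mm. Origin: on the bench, right below point rail_mid. Uphill (-y) of the shutter it is an open trough, downhill (+y) a covered tube with a 16 mm slit along its top and a stop at the bottom. Steel guides hold the shutter.
- rail_mid (a point): On the rail floor under the shutter, 62 mm above the bench; axes as the magazine. Here the tube's mouth is: two upright steel guides, own y -9.5 to +9.5 mm, 34 mm apart, 64 mm over their outsides, tops 36 mm above this point. The tube below is 34 mm wide, 32 mm high inside; the stop is 102 mm down the slope.
- trough_end (a point): Middle of the trough floor at its open uphill end, 178 mm up the slope from rail_mid. The trough is 34 mm wide inside, its side walls 6 mm high and 4 mm thick. A stone does not slide by its own weight; pushing takes about 1 N. With both stones home the upper knob sticks about 8 mm out of the guides, uphill.
- seat_first (a point): Point in the tube (fixed to the magazine, axes as the magazine) where the origin of stone_waiting lies when it is hard against the stop.
- seat_second (a point): Point in the tube, 60 mm along the slope uphill of seat_first, where the origin of stone_loose lies when it is hard against the first stone, knob uphill.
- stone_waiting: Grey-green seal stone of 100 g (more or less) lying in the trough just above the shutter: a square block 28 x 44 x 28 mm (own x, y, z) with a coaxial round knob, 18 mm diameter, 16 mm long, on its -y end; the +y end is the flat seal face; 60 mm overall. Origin: the middle of the square block, 14 mm above the surface it lies on. It faces the right way, knob uphill.
- stone_loose: A second seal stone, of the same shape, size and axes (knob on its own -y end, flat face on +y), lying on the bench to the robot's right, turned any way. Origin: the middle of its square block.
- shutter: Loose plywood plate of 40 g standing upright in the guides' slot (9 mm wide, a loose fit) across the mouth: 50 mm wide (own x), 6 mm thick (own y), 85 mm tall; its top 12 mm is a rim 10 mm thick. Origin: the middle of its lower edge, 63 mm above the bench when it is in the slot, so its top is at 148 mm, 50 mm above the guides' tops. It is drawn straight up, at least 40 mm.
- shutter_mid (a point): The middle of the shutter plate, 42.5 mm up from its lower edge; axes as the shutter.
- mat: Fixed ribbed black rubber mat on the bench to the robot's left, 170 x 150 mm (own x, y), 6.8 mm thick with its ribs (solid to 6 mm). Origin: centre of its underside.
- spray_bottle: Bystander: clear bottle with white cap, 54 mm diameter, 150 mm tall; origin at the centre of its foot.
- ink_dish: Bystander: white bowl, 84 mm diameter, 25 mm high; origin at the centre of its foot.
- tin: Bystander: flat steel tin 75 x 115 x 22 mm; origin at the centre of its underside.
- plain_blank: Bystander: a plain stone block without knob, 28 x 60 x 28 mm; origin at the centre of its underside.
- big_blank: Bystander: a larger plain stone block standing upright, 45 x 45 x 70 mm; origin at the centre of its underside.
- wood_wedge: Bystander: small dark wooden block 30 x 70 x 22 mm; origin at the centre of its underside.

How it is judged:
On the way, in this order (a step that is already met when the one before it is completed fails the run):
1. the shutter is out of its slot (z of shutter_mid in the frame of magazine above 0.142 m), for 0.1 s.
2. both stones are home in the tube, knobs uphill (distance between stone_waiting and seat_first below 0.007 m and distance between stone_loose and seat_second below 0.007 m), for 0.2 s.
At the end, for the whole second after the job is handed in: Both stones lie at rest in the tube, the waiting one first against the stop and the loose one against it, knobs uphill: each origin within 7 mm of its seat; the shutter is at rest on the mat, its middle over the mat and lower than 60 mm (all of step 2 and x of shutter_mid in the frame of mat between -0.085 and 0.085 m and y of shutter_mid in the frame of mat between -0.075 and 0.075 m and height (world z) of shutter_mid below 0.06 m and linear speed of each of stone_waiting, stone_loose, shutter below 0.02 m/s); the robot touches nothing.
It fails at once if one of the bystanders is moved more than 3 cm (distance of any of spray_bottle, ink_dish, tin, plain_blank, big_blank, wood_wedge from where it was at the start of the episode above 0.03 m).
It also fails if it takes over 64 s, if anything falls off the work surface, if the arm or the gripper's body presses on something with over 40 N, if the wrist force passes 120 N, or if a joint passes its speed limit or range.

## Robot

A 7-joint arm with a two-finger parallel gripper is mounted at the origin on the work surface. World frame = base frame: x ahead of the robot, y to its left, z up, the work surface at z = 0. Lengths are in m, angles in rad, forces in N, time in s.
With the tool pointing down it reaches from about 0.425 to 0.825 m from the base axis. Payload 3.6 kg.
Tool frame: the origin (TCP) lies between the finger pads; the fingertips stand 11 mm ahead of it and the grasp point (between the pads) lies 8 mm behind it; z points along the fingers, y is the line along which they close (so a half turn about z gives the same grasp; the last joint's range is limited). The gripper opens to 85 mm and grips with 20 to 120 N. Pads are 22 mm wide; open, the fingers measure 114 mm over their backs; the gripper's body (76 mm by 85 mm) begins 54 mm behind the grasp point. The pads swing forward as they close: fully open they stand 13 mm farther back than shut.
Start: joints at [1.26, 0.615, -0.013, 1.423, 0.008, 1.103, -0.04], TCP at [0.182, -0.624, 0.242] pointing down, gripper open.
Joint ranges: [-3.12, 3.12], [-0.3, 2.06], [-1.34, 1.32], [0.26, 2.42], [-1.36, 4.5], [0.01, 1.98], [-2.84, 2.84]. Speed limits (rad/s): [2.79, 2.79, 3.14, 3.14, 3.14, 3.14, 3.14].

## Interface

Orientations are given as a unit quaternion [x, y, z, w].
In Python, from plant import bot, ik, eyes, order gives the robot as it stands. Calls block until the motion is done:
- bot.move_to(position, orientation): joint-space move of the TCP to a pose.
- bot.line_to(position, orientation=None, velocity=0.15, contact_N=None): straight line of the TCP; orientation=None keeps the orientation; velocity is the mean speed in m/s. With contact_N (N) it stops when the force on the tool has changed by that much, and returns True; else False.
- bot.set_joints(angles): joint-space move.
- bot.command_gripper(opening, force=None): finger opening in m; force is the grip in N (None keeps the last); returns when the fingers have stopped.
- bot.wait(seconds).
- ik(position, orientation): joint angles nearest the present ones, or None.
- eyes.snapshot(name): name is "scene" or "side" or "wrist"; returns (picture, depth): 420x560x3 uint8, red, green, blue; 420x560 float32, m along the optical axis (not along the pixel's ray), 0 where there is no reading.
- eyes.calibration(name): a dict with "fx", "fy", "cx", "cy" (pixels), "view" (4x4, takes a point from world to camera coordinates); the wrist camera has in their place "tool_from_camera" (4x4, takes a point from camera to tool coordinates, whose origin is the TCP and whose axes are the flange's). Camera axes: x right, y up, looking along -z (the intrinsics and any distortion apply to the point x, -y, -z); pixel columns grow to the right and rows downward; lengths in m; the calibration is good to about 2 mm. A picture is of the moment at which its call begins: read the wrist's pose just before it. calibration takes no time and is no camera call.
A pose or a line that the arm cannot do raises bot.IKError and nothing moves.
- order.job_done(): hands the job in; it is judged then, once.
Readings, each from a call of its own:
- bot.get_clock(): time.
- bot.get_q(): joint angles.
- bot.get_dq(): joint speeds.
- bot.get_tau(): joint torques, N m.
- bot.get_ee_pos(): TCP position.
- bot.get_eef_rot(): TCP orientation.
- bot.get_ft_force(): force on the tool from outside, world axes, zero at the start.
- bot.get_moment(): the same for the moment, N m.
- bot.get_grip_width(): finger opening in m.
- bot.get_grasp_force(): force on a finger pad.
Only numpy, scipy, OpenCV 4.12 (cv2) and the standard library are available. Lean on these libraries where they do the work, as an engineer would, in place of code of your own. Each camera call takes 0.05 s, during which the arm holds its last target. There are 200 camera calls.

## Working session

There is one attempt and no reset: what is moved stays moved. The work goes in short steps, each a Python script; the robot and the scene stay as the last script left them, time stands still between calls to the robot, and variables do not carry over. Pictures are saved under pics/ and viewed, at most 10 in all, crops included, and the job is handed in when it is done.

```bash
ls; mkdir -p pics; python3 - <<'E'
from plant import bot,ik,eyes,order
import cv2,numpy as np
for n in ["scene","side"]:
    p,d=eyes.snapshot(n); cv2.imwrite(f"pics/{n}0.png",cv2.cvtColor(p,cv2.COLOR_RGB2BGR)); np.save(f"pics/{n}0.npy",d)
    c=eyes.calibration(n); print({k:np.round(v,3) if not isinstance(v,str) else v for k,v in c.items()})
    V=np.array(c["view"]); print(-V[:3,:3].T@V[:3,3], (d>0).mean())
print(eyes.calibration("wrist")); print(bot.get_clock(),bot.get_eef_rot())
E
```

```text
pics
{'fx': np.float64(420.582), 'fy': np.float64(420.582), 'cx': np.float64(284.504), 'cy': np.float64(214.318), 'view': array([[-0.231,  0.973,  0.018,  0.122],
       [-0.744, -0.188,  0.641,  0.348],
       [ 0.627,  0.135,  0.767, -1.261],
       [ 0.   ,  0.   ,  0.   ,  1.   ]])}
[1.07762732 0.11706475 0.74270983] 0.9959098639455782
{'fx': np.float64(380.334), 'fy': np.float64(380.334), 'cx': np.float64(276.327), 'cy': np.float64(205.294), 'view': array([[ 0.727, -0.687, -0.01 , -0.393],
       [ 0.516,  0.536,  0.669, -0.37 ],
       [-0.454, -0.491,  0.743, -0.604],
       [ 0.   ,  0.   ,  0.   ,  1.   ]])}
[ 0.20145708 -0.36836753  0.69245782] 0.9959778911564626
{'fx': 377.1954908067023, 'fy': 377.1954908067023, 'cx': 274.34292272597486, 'cy': 209.13423133359794, 'tool_from_camera': array([[-1.86219585e-04,  9.52957131e-01,  3.03105050e-01,
         7.80326645e-02],
       [ 9.99999793e-01, -9.17295989e-06,  6.43212588e-04,
        -2.48911057e-04],
       [ 6.15734393e-04,  3.03105107e-01, -9.52956932e-01,
        -1.31717231e-01],
       [ 0.00000000e+00,  0.00000000e+00,  0.00000000e+00,
         1.00000000e+00]])}
0.1 [ 9.89943405e-01  1.41459115e-01 -1.75021217e-04 -1.15880433e-03]
```

View pics/scene0.png

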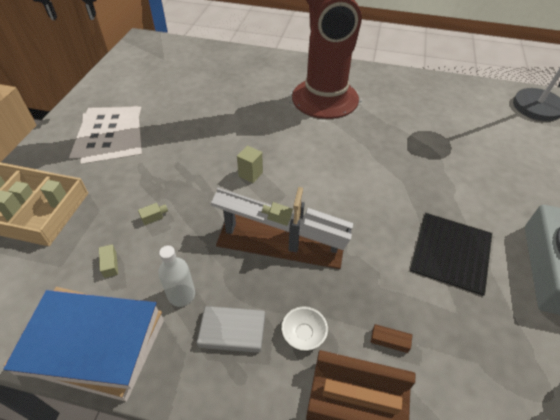

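View pics/side0.png

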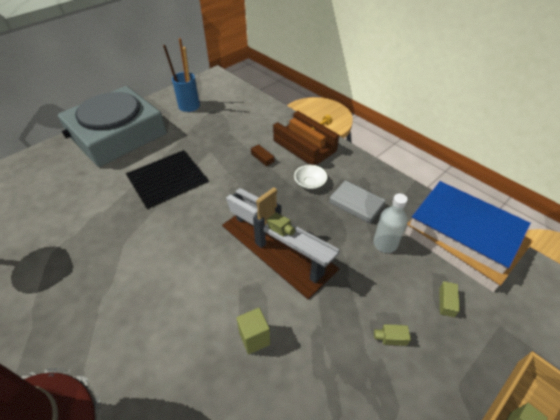

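Scene picture: shutter at (298,205), waiting stone at (278,212), loose stone at (150,213) with its knob to the right at (165,210), plain blank at (108,260) and mat at (453,252). The side picture agrees: shutter (267,203), loose stone (395,335) with its knob to the left.

```bash
cat > h.py <<'E'
from plant import bot,ik,eyes,order
import cv2,numpy as np
from scipy.spatial.transform import Rotation as R
def cloud(n,d,c=None,Twc=None):
    c=c or eyes.calibration(n)
    v,u=np.mgrid[:d.shape[0],:d.shape[1]]
    P=np.stack([(u-c["cx"])/c["fx"]*d,-(v-c["cy"])/c["fy"]*d,-d,np.ones_like(d)],-1)
    T=np.linalg.inv(np.array(c["view"])) if Twc is None else Twc
    W=(P@T.T)[...,:3]; W[d==0]=np.nan
    return W
def down(yaw):  # tool z down, tool y axis along world direction yaw (mod pi)
    y=np.array([np.cos(yaw),np.sin(yaw),0]); z=np.array([0,0,-1.]); x=np.cross(y,z)
    return R.from_matrix(np.stack([x,y,z],1)).as_quat()
def wrist():
    p=bot.get_ee_pos(); q=bot.get_eef_rot(); im,d=eyes.snapshot("wrist"); c=eyes.calibration("wrist")
    T=np.eye(4); T[:3,:3]=R.from_quat(q).as_matrix(); T[:3,3]=p
    return im,d,cloud("wrist",d,c,T@np.array(c["tool_from_camera"]))
def rect(pts):
    r=cv2.minAreaRect((pts[:,:2]*1000).astype(np.float32)); b=cv2.boxPoints(r)
    e=[b[1]-b[0],b[2]-b[1]]; e=sorted(e,key=np.linalg.norm)[::-1]
    return np.array(r[0])/1000,np.linalg.norm(e[0]),np.linalg.norm(e[1]),np.degrees(np.arctan2(e[0][1],e[0][0]))
E
python3 - <<'E'
from h import *
regs={"scene":{"loose":(135,198,172,228),"wait":(262,200,292,226),"big":(232,142,268,185),"blank":(95,243,122,278)},
"side":{"loose":(370,320,414,352),"wait":(264,212,298,240),"big":(234,305,272,355),"blank":(438,280,462,318)}}
A=[]
for n in regs:
    im=cv2.cvtColor(cv2.imread(f"pics/{n}0.png"),cv2.COLOR_BGR2HSV); W=cloud(n,np.load(f"pics/{n}0.npy"))
    green=(im[...,0]>22)&(im[...,0]<45)&(im[...,1]>70)
    for k,(a,b,c,d) in regs[n].items():
        s=np.s_[b:d,a:c]; P=W[s][green[s]]; z=P[:,2]; P=P[z>0.008]
        print(n,k,len(P),np.round(np.nanpercentile(P[:,2],[5,50,95]),3),rect(P[P[:,2]>np.percentile(P[:,2],85)-.006]), rect(P))
    wood=(im[...,0]<25)&(im[...,1]>70)
    m=(abs(W[...,0]-.6)<.25)&(abs(W[...,1])<.25)&(W[...,2]>.115)&(W[...,2]<.16)&wood
    P=W[m]; print(n,"shutter",len(P),P.mean(0),P[:,2].max(),rect(P)); 
    dark=(im[...,2]<45)&(W[...,2]<.02)&(W[...,1]>.15)
    k,l,st,_=cv2.connectedComponentsWithStats(dark.astype(np.uint8)); i=1+st[1:,4].argmax()
    P=W[l==i]; print(n,"mat",rect(P),np.median(P[:,2]))
    m=(abs(W[...,0]-.6)<.25)&(abs(W[...,1])<.2)&(W[...,2]>.03)&(W[...,2]<.13)&(im[...,1]<60)
    k,l,st,_=cv2.connectedComponentsWithStats(m.astype(np.uint8)); i=1+st[1:,4].argmax()
    P=W[l==i]; print(n,"mag",st[i],rect(P),P[:,2].min(),P[:,2].max()); A.append(W)
E
```

```text
scene loose 40 [0.01  0.019 0.025] (array([ 0.56660913, -0.29258417]), np.float32(38.147858), np.float32(3.2775176), np.float32(-46.62846)) (array([ 0.5659585, -0.2931955]), np.float32(38.054474), np.float32(3.646431), np.float32(-44.18479))
scene wait 31 [0.083 0.097 0.099] (array([ 0.55296252, -0.00976145]), np.float32(50.090664), np.float32(17.97503), np.float32(-72.05488)) (array([ 0.55296252, -0.00976145]), np.float32(50.090664), np.float32(17.97503), np.float32(-72.05488))
scene big 116 [0.012 0.041 0.067] (array([ 0.39127036, -0.12482175]), np.float32(32.873096), np.float32(8.823628), np.float32(84.64766)) (array([ 0.38529843, -0.11939667]), np.float32(51.674183), np.float32(26.38236), np.float32(-67.36062))
scene blank 19 [0.009 0.018 0.025] (array([ 0.71721539, -0.31467599]), np.float32(16.938467), np.float32(2.0788314), np.float32(-52.945072)) (array([ 0.71764771, -0.31607755]), np.float32(19.816069), np.float32(2.1036057), np.float32(-56.710403))
scene shutter 137 [0.55113656 0.02806712 0.14346798] 0.15145643604295844 (array([0.54495245, 0.02751595]), np.float32(47.197887)
[... 1117 characters left out ...]
028] (array([ 0.68954785, -0.33287061]), np.float32(61.242916), np.float32(28.400267), np.float32(31.843714)) (array([ 0.68921393, -0.33307138]), np.float32(62.01935), np.float32(28.401852), np.float32(31.822165))
side shutter 278 [0.53773084 0.02392309 0.13618716] 0.149103622531362 (array([0.5398515 , 0.02579892]), np.float32(49.853603), np.float32(10.827034), np.float32(1.2660329))
side mat (array([0.48340298, 0.35854309]), np.float32(166.32404), np.float32(150.60065), np.float32(-9.459339)) 0.005228438237010247
side mag [ 226  189  114   88 2298] (array([ 0.53555542, -0.00386189]), np.float32(288.39987), np.float32(55.11496), np.float32(-88.00829)) 0.030086550480903695 0.12511880300956013
```

```bash
python3 - <<'E'
from h import *
c=[ik([.53,-.03,.30],down(np.radians(a))) for a in (92,-88)]
print([None if q is None else np.round(q,2) for q in c])
a=min((92,-88),key=lambda a:abs(ik([.53,-.03,.30],down(np.radians(a)))[6]) if ik([.53,-.03,.30],down(np.radians(a))) is not None else 9)
bot.move_to([.53,-.03,.30],down(np.radians(a))); bot.command_gripper(.04)
im,d,W=wrist(); cv2.imwrite("pics/w1.png",cv2.cvtColor(im,cv2.COLOR_RGB2BGR)); np.save("pics/w1.npy",W)
print(a,bot.get_ee_pos(),bot.get_clock())
H=cv2.cvtColor(im,cv2.COLOR_RGB2HSV); z=W[...,2]
near=(abs(W[...,0]-.54)<.08)&(abs(W[...,1]+.0)<.2)
P=W[near&(z>.143)&(z<.156)]; print("rim",len(P),rect(P),np.median(P[:,2]))
P=W[near&(z>.03)&(z<.115)&(H[...,1]<60)]; print("mag",rect(P))
g=(H[...,0]>22)&(H[...,0]<45)&(H[...,1]>70)&near&(z>.08)
P=W[g]; print("wait",rect(P),np.percentile(P[:,2],[2,98]))
E
```

```text
[array([ 0.59,  0.5 , -0.89,  1.66,  0.41,  1.18,  1.21]), array([ 0.19,  0.38, -0.25,  1.68,  0.1 ,  1.1 , -1.63])]
92 [ 0.53001116 -0.02998604  0.29999058] 3.1083
rim 829 (array([0.54100763, 0.0277852 ]), np.float32(50.074512), np.float32(10.364013), np.float32(1.7134217)) 0.1479885563989261
mag (array([ 0.54242847, -0.00154189]), np.float32(286.8921), np.float32(64.73588), np.float32(-88.185776))
wait (array([ 0.54356158, -0.0296518 ]), np.float32(89.98404), np.float32(25.651972), np.float32(-88.13813)) [0.08923079 0.34794877]
```

View pics/w1.png

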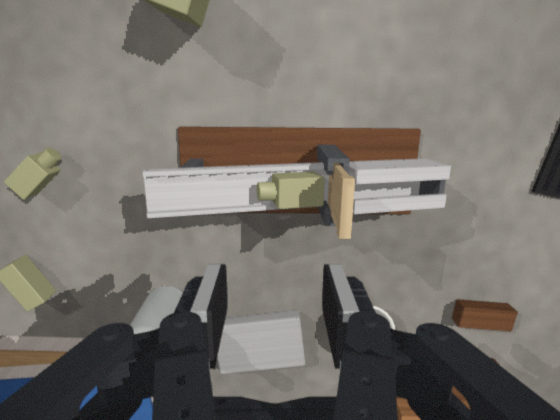

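Wrist picture: shutter rim at (342,200), trough to the left with the waiting stone at (298,190), knob (266,190) uphill. The measured rim (50×10 mm, z 0.148) and rail length centre match the given sizes.

```bash
cat >> h.py <<'E'
YAW=np.radians(1.75); MID=np.array([.5412,.0277,.062])
def tilt(yaw,t):  # down(yaw) then tilted by t about tool x
    return (R.from_quat(down(yaw))*R.from_euler('x',t)).as_quat()
E
python3 - <<'E'
from h import *
q0=down(YAW+np.pi/2); g=np.array([.5412,.0277,.124])
bot.move_to(g+[0,0,.05],q0); bot.line_to(g,velocity=.1)
bot.command_gripper(0,40); print("w",bot.get_grip_width(),bot.get_grasp_force())
bot.line_to(g+[0,0,.10],velocity=.12); print("w",bot.get_grip_width(),bot.get_ft_force(),bot.get_clock())
M=np.array([.486,.359,.0075])
for yw in np.radians([-9,81,36,126,171,261,216,306]):
  for t in np.radians([-50,50]):
    q=tilt(yw,t); z=R.from_quat(q).as_matrix()[:,2]; h=-z*[1,1,0]; h/=np.linalg.norm(h)
    B=M-.0425*h; T=B-.061*z
    a=ik(T,q); b=ik(T-.08*z,q); print(np.degrees(yw),np.degrees(t),T.round(3),None if a is None else np.round(a,2),b is not None)
E
```

```text
w 0.009374853535349979 39.601948857307434
w 0.00930641471932131 [-0.21139326 -0.46518174 -0.36654328] 5.725
-9.0 -50.0 [0.482 0.36  0.047] [-1.49  1.04  0.73  2.15  2.25  0.28  2.73] True
-9.0 50.0 [0.49  0.358 0.047] [-0.32  1.17 -0.32  1.13 -0.23  1.57 -0.62] True
81.0 -50.0 [0.485 0.355 0.047] [ 0.34  1.25 -1.14  2.12  2.35  0.29 -1.02] True
81.0 50.0 [0.487 0.363 0.047] [-0.7   1.18 -0.4   1.12  0.67  1.78  0.21] True
36.0 -50.0 [0.483 0.357 0.047] [-0.94  0.93  0.37  2.41  3.28  1.04  2.79] False
36.0 50.0 [0.489 0.361 0.047] [-0.54  1.26 -0.36  0.89  0.21  1.9  -0.21] False
126.0 -50.0 [0.488 0.356 0.047] [ 0.24  1.29 -1.12  1.61  0.27  0.83  1.57] True
126.0 50.0 [0.484 0.362 0.047] [-0.81  1.03 -0.4   1.61  1.1   1.4   0.38] True
171.0 -50.0 [0.49  0.358 0.047] [-0.05  1.39 -1.13  1.12  0.39  1.63  2.02] True
171.0 50.0 [0.482 0.36  0.047] [-0.97  0.88 -0.1   2.13  1.84  0.9   0.19] True
261.0 -50.0 [0.487 0.363 0.047] [-1.27  1.41  1.13  1.15 -0.43  1.63 -2.05] True
261.0 50.0 [0.485 0.355 0.047] [ 0.34  1.25 -1.14  2.12  2.35  0.29  2.12] True
216.0 -50.0 [0.489 0.361 0.047] [-0.41  1.33 -0.77  0.88  0.49  1.98  2.73] False
216.0 50.0 [0.483 0.357 0.047] [-0.05  1.18 -1.05  2.38  2.57  1.29  0.98] False
306.0 -50.0 [0.484 0.362 0.047] [-1.57  1.33  1.13  1.64 -0.32  0.85 -1.58] True
306.0 50.0 [0.488 0.356 0.047] [-0.09  1.02 -0.37  1.62 -0.65  0.94 -0.78] True
```

```bash
python3 - <<'E'
from h import *
M=np.array([.486,.359,.0075]); q=tilt(np.radians(126),np.radians(50)); z=R.from_quat(q).as_matrix()[:,2]; h=-z*[1,1,0]; h/=np.linalg.norm(h)
T=M-.0425*h-.061*z; print(h)
bot.move_to(T+[0,0,.10],q); print(bot.get_grip_width())
print("c",bot.line_to(T+[0,0,.0],velocity=.08,contact_N=3),bot.get_ee_pos()-T)
bot.command_gripper(.022); bot.wait(.2)
bot.line_to(bot.get_ee_pos()-.09*z,velocity=.12); print(bot.get_clock())
im,d=eyes.snapshot("scene"); cv2.imwrite("pics/s2.png",cv2.cvtColor(im,cv2.COLOR_RGB2BGR))
W=cloud("scene",d);H=cv2.cvtColor(im,cv2.COLOR_RGB2HSV)
m=(abs(W[...,0]-.486)<.1)&(abs(W[...,1]-.359)<.1)&(H[...,1]>70)&(H[...,0]<25)&(W[...,2]<.08)&(H[...,2]>70)
print(rect(W[m]),np.percentile(W[m][:,2],[5,95]))
E
```

```text
[-0.58778525  0.80901699  0.        ]
0.009483891170876765
c True [-4.09710881e-04 -7.68361994e-05  3.42350273e-04]
9.6417
(array([0.48080133, 0.36007706]), np.float32(96.89509), np.float32(56.105526), np.float32(-53.67223)) [0.00873526 0.01724878]
```

View pics/s2.png

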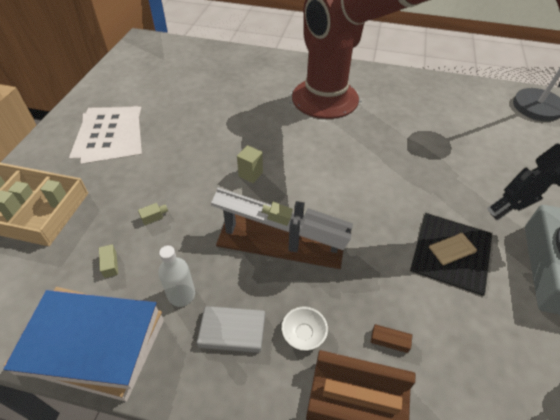

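The shutter lies flat at (453,249), in the middle of the mat, and everything else is where it was. Next is the loose stone.

```bash
cat >> h.py <<'E'
S=np.radians(14); RM=R.from_euler('z',YAW)*R.from_euler('x',-S)
def rail(s,n): return MID+RM.apply([0,s,n])
def D(sg): return R.from_matrix(np.stack([[0,sg,0],[sg,0,0],[0,0,-1]],1))
E
python3 - <<'E'
from h import *
best=None
for sg in (1,-1):
    Rs=R.from_euler('z',np.radians(-135)); q=(Rs*D(sg)).as_quat(); a=ik([.554,-.304,.02],q); b=ik([.554,-.304,.25],q)
    qp=(RM*D(sg)).as_quat(); c=ik(rail(-.11,.02),qp); e=ik(rail(-.11,.12),qp)
    print(sg,[None if x is None else np.round(x,2) for x in (a,b,c,e)])
    if any(x is None for x in (a,b,c,e)): continue
    m=max(abs(a[6]),abs(c[6]),abs(e[6])); best=(m,sg) if best is None or m<best[0] else best
sg=best[1]; print(best)
bot.line_to(bot.get_ee_pos()+[0,0,.15],velocity=.3)
bot.move_to([.554,-.304,.25],(R.from_euler('z',np.radians(-135))*D(sg)).as_quat()); bot.command_gripper(.06)
im,d,W=wrist(); cv2.imwrite("pics/w2.png",cv2.cvtColor(im,cv2.COLOR_RGB2BGR))
H=cv2.cvtColor(im,cv2.COLOR_RGB2HSV); z=W[...,2]
g=(H[...,0]>22)&(H[...,0]<45)&(H[...,1]>70)&(np.hypot(W[...,0]-.55,W[...,1]+.3)<.05)
T=W[g&(z>.0255)&(z<.035)]; A=W[g&(z>.017)&(z<.035)]
print(rect(T),np.median(T[:,2]),rect(A),bot.get_clock())
E
```

```text
1 [array([ 0.15,  0.93,  0.56,  1.68, -0.68,  0.74, -1.31]), array([-0.03,  0.74,  0.94,  1.49, -0.61,  1.23, -1.36]), array([ 0.17,  0.66, -0.32,  1.88,  0.66,  0.76, -0.57]), array([ 0.13,  0.52, -0.32,  1.79,  0.5 ,  0.95, -0.43])]
-1 [array([ 0.73,  0.9 , -0.45,  1.66,  0.54,  0.72,  0.79]), array([ 0.69,  0.6 , -0.38,  1.46,  0.24,  1.12,  1.05]), array([ 0.39,  0.73, -0.68,  1.88,  0.9 ,  0.93,  2.35]), array([ 0.42,  0.61, -0.8 ,  1.78,  0.75,  1.11,  2.46])]
(np.float64(1.3091140935148904), 1)
(array([ 0.55376349, -0.30233752]), np.float32(45.20512), np.float32(2.2343395), np.float32(-59.822292)) 0.02746767857639454 (array([ 0.55136938, -0.29685425]), np.float32(56.989), np.float32(3.8461378), np.float32(-55.406715)) 13.4333
```

```bash
python3 - <<'E'
from h import *
im,d,W=wrist(); z=W[...,2]
near=np.hypot(W[...,0]-.55,W[...,1]+.3)<.055
T=W[near&(z>.0255)&(z<.033)]; A=W[near&(z>.017)&(z<.033)]
print(len(T),rect(T),np.median(T[:,2]),rect(A))
H=cv2.cvtColor(im,cv2.COLOR_RGB2HSV); print(np.percentile(H[near&(z>.0255)],[10,50,90],axis=0))
E
```

```text
1307 (array([ 0.55436108, -0.30195731]), np.float32(44.37777), np.float32(27.49184), np.float32(-45.92501)) 0.028197850215792408 (array([ 0.54882397, -0.29639859]), np.float32(60.30017), np.float32(27.664469), np.float32(-45.403393))
[[ 30.   8.  28.]
 [105.  25.  34.]
 [140.  54.  87.]]
```

View pics/w2.png

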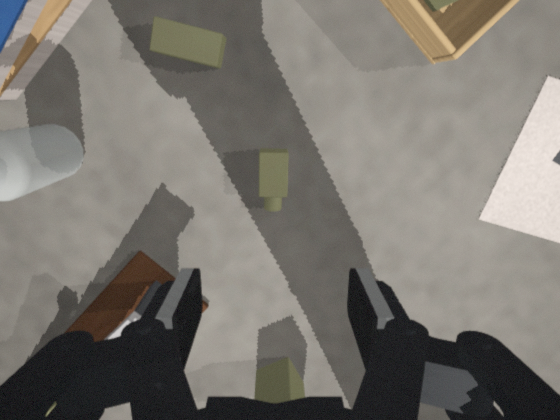

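Wrist picture: loose stone at (273,172), knob (273,205) pointing as measured. The body measures 44×28 mm at z 0.028, which matches.

```bash
python3 - <<'E'
from h import *
q=(R.from_euler('z',np.radians(-135.6))*D(1)).as_quat(); g=np.array([.5544,-.3020,.020])
bot.move_to(g+[0,0,.06],q); bot.line_to(g,velocity=.1,contact_N=8); print(bot.get_ee_pos())
bot.command_gripper(0,40); print("w",bot.get_grip_width(),bot.get_grasp_force())
bot.line_to(g+[0,0,.17],velocity=.2); print("w",bot.get_grip_width(),bot.get_ft_force())
qp=(RM*D(1)).as_quat()
bot.move_to(rail(-.115,.07),qp); print(bot.get_clock(),bot.get_ft_force())
im,d,W=wrist(); cv2.imwrite("pics/w3.png",cv2.cvtColor(im,cv2.COLOR_RGB2BGR)); np.save("pics/w3.npy",W)
E
```

```text
[ 0.5544035  -0.30245399  0.02009084]
w 0.027199625898860342 40.2116721868515
w 0.027017503218621623 [-0.92372678  0.05095431 -1.71076574]
17.675 [-0.74797048 -0.77686137 -0.57420802]
```

View pics/w3.png

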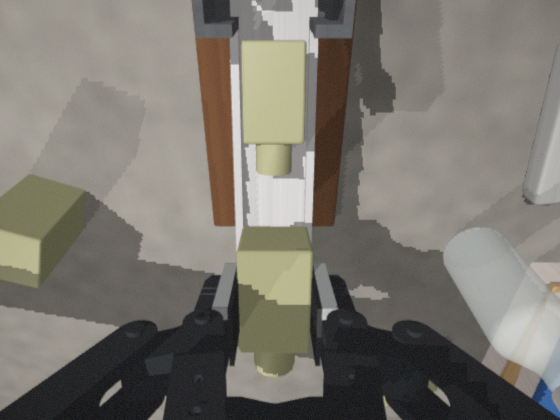

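The held stone (274,290) is in line with the trough (274,200) and the waiting stone (273,95), with both knobs uphill. I'll lower it now.

```bash
python3 - <<'E'
from h import *
W=np.load("pics/w3.npy"); p=W[165,273]; k=RM.inv().apply(p-MID); print("knob end",k)
if k[1]>-.090:
    print("c",bot.line_to(rail(-.115,.0205),velocity=.05,contact_N=3)); e=RM.inv().apply(bot.get_ee_pos()-MID); print(e,bot.get_ft_force())
    im,d=eyes.snapshot("side"); cv2.imwrite("pics/s3.png",cv2.cvtColor(im,cv2.COLOR_RGB2BGR)[130:330,150:400].repeat(2,0).repeat(2,1))
E
```

```text
knob end [-0.0004444  -0.07280429  0.02249686]
c True
[-0.00045894 -0.11499511  0.02069229] [-0.50297282  0.50204385  5.20993308]
```

View pics/s3.png

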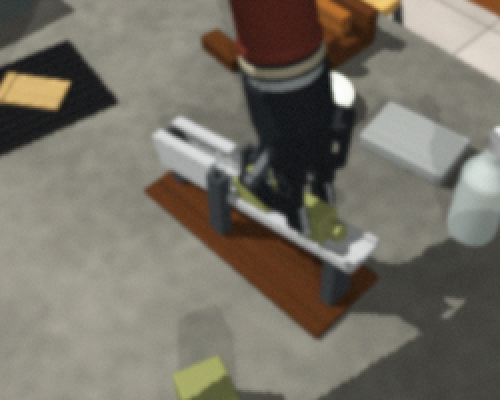

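The stone sits on the trough floor: contact came at the expected height. Next: release, go behind the knob and push.

```bash
python3 - <<'E'
from h import *
loc=lambda: RM.inv().apply(bot.get_ee_pos()-MID).round(4)
bot.command_gripper(.045); bot.line_to(rail(-.115,.07),velocity=.1)
bot.line_to(rail(-.180,.07),velocity=.15); bot.command_gripper(0,30)
print("down",bot.line_to(rail(-.180,.0205),velocity=.1,contact_N=5),loc(),bot.get_clock())
im,d=eyes.snapshot("side"); cv2.imwrite("pics/s4.png",cv2.cvtColor(im,cv2.COLOR_RGB2BGR)[130:330,150:400].repeat(2,0).repeat(2,1))
print("push",bot.line_to(rail(-.024,.0205),velocity=.05,contact_N=12),loc(),bot.get_ft_force(),bot.get_clock())
E
```

```text
down False [ 0.0003 -0.1802  0.0207] 21.4167
push False [-0.     -0.0293  0.0206] [ 0.02652128 -8.05482438  3.33577195] 24.7333
```

The fingers stopped at s = −0.0293 (expected −0.029) with an 8 N reaction, so both stones are home. I'll press once more, back off and check.

```bash
python3 - <<'E'
from h import *
loc=lambda: RM.inv().apply(bot.get_ee_pos()-MID).round(4)
print(bot.line_to(rail(-.020,.0205),velocity=.03,contact_N=8),loc(),bot.get_ft_force())
bot.line_to(rail(-.06,.0205),velocity=.1); bot.line_to(rail(-.12,.14),velocity=.2)
im,d,W=wrist(); cv2.imwrite("pics/w5.png",cv2.cvtColor(im,cv2.COLOR_RGB2BGR)); print(bot.get_clock(),bot.get_ft_force())
E
```

```text
True [-0.0003 -0.0295  0.0203] [-0.03501172 -1.00183972  1.20802564]
26.2667 [-0.17360477 -0.18386713 -0.22227532]
```

View pics/w5.png

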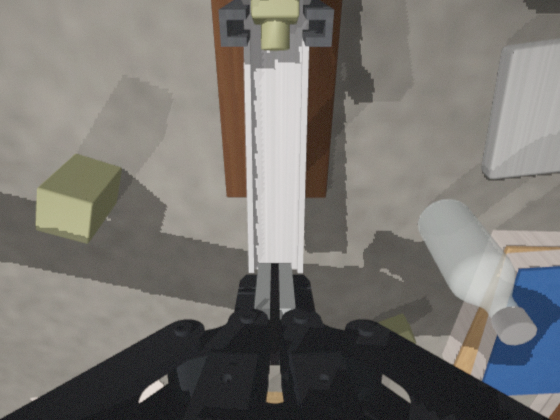

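The upper knob shows just outside the guides at (274,40), pointing uphill, with the trough empty and the gripper clear.

```bash
python3 -c "
from h import *
print(order.job_done())"
```

```text
the job is handed in; nothing more can be done
None
```

The job is handed in at about 26 s of the 64 s allowed: the shutter lies flat in the middle of the mat, and by push position (within 1 mm of expected) and the last wrist view both stones are home in the tube, knobs uphill; no verdict came back.

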